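# Set the sprung bench stop to its middle notch

### The job

Two sprung bench stops stand on the bench; set the one with the blue push plate to its middle notch for the next parts: with the fingertips push the front of the blue plate in until the stop pin has clicked over the first tooth, then let go, so that the slide springs back and is caught by the pin at mid position. Do not push on into the last notch. Only push, without gripping or reaching behind the plate, and leave the stop pins, the orange stop and the loose parts round about alone.

Things in the scene. Friction and masses are not known exactly. Their poses are not given: they have to be found in the camera images.
- blue_stop: Fixed bench stop with the blue push plate: green base plate 120 x 84 x 20 mm, two grey rails, grey bridge 54 mm high. Origin on the bench straight under the stop pin; the base reaches from 36 mm before it (-x) to 84 mm behind. +x = direction the slide is pushed in, away from the robot (turned up to 0.3 rad), z up. Slide: toothed steel bar 24 mm wide, rubber nose at the rear.
- blue_slide (a joint): Travel (m) of the blue slide along the stop's +x. 0 = home, fully out; 0.030 = caught by the stop pin in the middle notch; 0.064 = caught in the last notch; 0.072 = hard end. Released short of 0.030 it springs back to 0; released anywhere from 0.034 to 0.053 it springs back to 0.030 and stays. A spring drives it towards 0: 3.2 N at 0, 5.6 N at 0.030, 6.4 N at 0.040.
- blue_plate: The blue push plate, 7 mm thick, 92 mm wide, upright, from 24 to 74 mm above the bench; moves with the slide and is pushed on its front face. Axes as the stop; at travel 0 its origin is 12 mm above the stop's origin; use point blue_face for its place.
- blue_face (a point): Centre of the front face of the blue push plate (the face towards the robot), 49 mm above the bench, 120 mm in front of the stop pin at travel 0; moves with the slide.
- blue_back: Dark steel backing on the rear of the blue push plate (the side away from the robot), 3 mm thick, 90 x 48 mm, its front face 7 mm behind point blue_face; not to be touched (no hooking behind or pinching the plate). Origin as blue_plate.
- blue_pin (a joint): Height (m) by which the sprung stop pin of the blue slide is lifted: 0 = dropped, about 0.008 on top of a tooth; drops by itself. Tooth one lifts it from travel 0.008 to 0.030, tooth two from 0.042 to 0.064, each adding about 2 N to the push.
- blue_knob: Round black knob on top of that stop pin, 20 mm across, its top 75 mm above the bench when dropped; not to be touched. Origin on the pin's axis, 12 mm above the bench when dropped.
- orange_stop: Fixed bench stop with the orange push plate: green base plate 120 x 84 x 20 mm, two grey rails, grey bridge 54 mm high. Origin on the bench straight under the stop pin; the base reaches from 36 mm before it (-x) to 84 mm behind. +x = direction the slide is pushed in, away from the robot (turned up to 0.3 rad), z up. Slide: toothed steel bar 24 mm wide, rubber nose at the rear.
- orange_slide (a joint): Travel (m) of the orange slide along the stop's +x. 0 = home, fully out; 0.030 = caught by the stop pin in the middle notch; 0.064 = caught in the last notch; 0.072 = hard end. Released short of 0.030 it springs back to 0; released anywhere from 0.034 to 0.053 it springs back to 0.030 and stays. A spring drives it towards 0: 3.2 N at 0, 5.6 N at 0.030, 6.4 N at 0.040.
- orange_plate: The orange push plate, 7 mm thick, 92 mm wide, upright, from 24 to 74 mm above the bench; moves with the slide and is pushed on its front face. Axes as the stop; at travel 0 its origin is 12 mm above the stop's origin; use point orange_face for its place.
- orange_face (a point): Centre of the front face of the orange push plate (the face towards the robot), 49 mm above the bench, 120 mm in front of the stop pin at travel 0; moves with the slide.
- orange_back: Dark steel backing on the rear of the orange push plate (the side away from the robot), 3 mm thick, 90 x 48 mm, its front face 7 mm behind point orange_face; not to be touched (no hooking behind or pinching the plate). Origin as orange_plate.
- orange_pin (a joint): Height (m) by which the sprung stop pin of the orange slide is lifted: 0 = dropped, about 0.008 on top of a tooth; drops by itself. Tooth one lifts it from travel 0.008 to 0.030, tooth two from 0.042 to 0.064, each adding about 2 N to the push.
- orange_knob: Round black knob on top of that stop pin, 20 mm across, its top 75 mm above the bench when dropped; not to be touched. Origin on the pin's axis, 12 mm above the bench when dropped.
- bush_brass: Loose flanged brass bush, 41 mm across, 35 mm high, standing; origin centre of its underside. To be left alone.
- roller_dark: Loose black steel roller, 33 mm across, 38 mm high, standing; origin centre of its underside. To be left alone.
- paste_jar: Loose white jar with a blue lid, 56 mm across, 70 mm high; origin centre of its underside. To be left alone.
- roller_pale: Loose pale steel roller, 33 mm across, 38 mm high, standing; origin centre of its underside. To be left alone.

How it is judged (in metres and radians):
On the way, in this order (a step that is already met when the one before it is completed fails the run):
1. the blue slide is pushed in past the first click (travel over 0.031 m) by the fingers on the front of the blue plate (value of joint blue_slide above 0.031 m and contact force between the fingers and blue_plate above 0.5 N), for 0.05 s.
2. the slide is released and has sprung back on to the pin at mid position (value of joint blue_slide between 0.026 and 0.0325 m and value of joint blue_pin below 0.003 m and not (contact force between any of the arm, the fingers and blue_plate above 0.1 N)), for 0.3 s.
At the end, for the whole second after the job is handed in: The blue slide rests, untouched, on its stop pin in the middle notch (travel 0.026 to 0.0325 m, pin dropped to under 3 mm, slide and pin still), the orange slide is home (travel under 4 mm, pin dropped) and every loose part is within 15 mm of where it stood (value of joint blue_slide between 0.026 and 0.0325 m and value of joint each of blue_pin, orange_pin below 0.003 m and velocity of joint blue_slide between -0.02 and 0.02 m/s and velocity of joint blue_pin between -0.02 and 0.02 m/s and value of joint orange_slide below 0.004 m and distance of each of bush_brass, roller_dark, paste_jar, roller_pale from where it was at the start of the episode below 0.015 m).
It fails at once if the blue slide is pushed on towards the last notch (travel over 0.055 m) (value of joint blue_slide above 0.055 m).
It fails at once if the orange slide is pushed (travel over 6 mm) (value of joint orange_slide above 0.006 m).
It fails at once if the robot touches a stop-pin knob (over 1 N) (contact force between any of the arm, the fingers and blue_knob above 1 N or contact force between any of the arm, the fingers and orange_knob above 1 N).
It fails at once if the robot reaches behind or pinches a push plate (over 1 N on its back) (contact force between any of the arm, the fingers and blue_back above 1 N or contact force between any of the arm, the fingers and orange_back above 1 N).
It fails at once if a loose part is lifted or shifted by more than 15 mm (distance of any of bush_brass, roller_dark, paste_jar, roller_pale from where it was at the start of the episode above 0.015 m).
It also fails if it takes over 38 s, if anything falls off the work surface, if the arm or the gripper's body presses on something with over 40 N, if the wrist force passes 120 N, or if a joint passes its speed limit or range.

### The arm

A 7-joint arm with a two-finger parallel gripper is mounted at the origin on a cart in front of the work surface, level with it; the furniture and walls round the work are solid. World frame = base frame: x ahead of the robot, y to its left, z up, the work surface at z = 0. Lengths are in m, angles in degrees, forces in N, time in s.
With the tool pointing down it reaches from about 0.425 to 0.95 m from the base axis. Payload 4.7 kg.
Tool frame: the origin (TCP) lies at the very end of the fingers, on their centre line; the grasp point (between the pads) lies 19 mm behind it; z points along the fingers, x is the direction in which the jaws open and shut, and the axes are right-handed (so a half turn about z gives the same grasp; the last joint's range is limited). The gripper opens to 85 mm and grips with 20 to 120 N. Pads are 22 mm wide; open, the fingers measure 114 mm over their backs; the gripper's body (76 mm by 85 mm) begins 54 mm behind the grasp point. The pads swing forward as they close: fully open they stand 13 mm farther back than shut.
Start: joints at [68.646, 26.849, -2.785, 87.806, 1.381, 65.374, -4.715], TCP at [0.228, -0.636, 0.231] pointing down, gripper open.
Joint ranges: [-148.3, 148.3], [-19.14, 114.17], [-79.39, 73.82], [5.75, 140.21], [-59.74, 239.74], [12.07, 113.84], [-152.46, 152.46]. Speed limits (degrees/s): [147.25, 147.25, 180, 180, 180, 180, 180].

### API

Orientations are given as [roll, pitch, yaw] about the fixed x, y, z axes, in that order (R = Rz(yaw) Ry(pitch) Rx(roll)).
In Python, from cell import * gives the robot as it stands.
- The arm moves only by the tool step_arm, never from a script. Its argument "steps" is a list that holds one entry, the list of rows, each a list of 7 numbers: the shift along the tool's x, y, z in m, then the turn, a rotation vector about the tool's x, y, z in rad, then the opening in per cent of the stroke, from 0 (shut) to 100 (fully open). In form: [[[tx, ty, tz, ax, ay, az, fingers], ...]]. A call has 1 to 8 rows; each row is the pose to reach, as a shift and turn from the pose measured when the call began, along the tool's axes at that moment; what a row does not reach only later rows make up. A row lasts 1/12 s, in which the tool goes at most 41.7 mm and 7.16 degrees, less where a joint would pass 70% of its speed; a pose out of reach is approached as far as the arm can. A call with a gripper value outside its range is refused whole. The fingers move at their own pace and stop on an object; "squeeze" is the grip in N (left out, the last holds). Time passes only in rows, so rows that repeat a pose let the fingers close. It gives the time, the measured TCP pose, the force and the opening at its end, in the units of the state.
- state(): the state, without advancing time (a new reading comes with each control period).
- snapshot(name): name is "scene" or "side" or "wrist"; returns a dict with "img" (420x560x3 uint8, blue, green, red), "vfov" (degrees; the focal length in pixels is half the picture's height over the tangent of half this angle, whatever the lens; pixels are square), "cx", "cy" (the principal point, pixels), "k1" (the pictures are not rectified: a ray, as slopes to the right and down, at radius r is drawn at 1 + k1 r^2 times it, then the intrinsics apply), "rvec" (rotation vector, rad) and "tvec" (3), from world to camera coordinates, as OpenCV has them. Camera axes: x right, y down, z forward; pixel columns grow to the right and rows downward; lengths in m; the calibration is good to about 2 mm. A picture is of the moment at which its call begins. There is no depth.
- hand_in(): hands the job in, once; it reports no verdict.
The state is a dict: "time_s": time; "joints": joint angles; "joint_vel": joint speeds; "effort": joint torques, N m; "position": TCP position; "ee_rot": TCP orientation; "wrist_force": force on the tool from outside, world axes, zero at the start; "ft_torque": the same for the moment, N m; "opening": finger opening in m.
Only numpy, scipy, OpenCV 4.12 (cv2) and the standard library are available. Lean on these libraries where they do the work, as an engineer would, in place of code of your own. Each camera call takes 0.05 s, during which the arm holds its last target. There are 200 camera calls.

## Working session

There is one attempt and no reset: what is moved stays moved. The work goes in short steps, Python scripts to look and compute and a tool call to move; the robot and the scene stay as the last step left them, time stands still between calls to the robot, and variables do not carry over. Pictures are saved under pics/ and viewed, about 8 in all and at most 12, crops included, and the job is handed in when it is done.

Besides the shell and the picture viewer there is one more tool, called after "Request:" as name([rows], argument=value, ...), one row to a line, values as JSON. step_arm: Moves the arm, as the interface text tells. Its arguments: {"type":"object","properties":{"steps":{"type":"array"},"squeeze":{"type":"number"}},"required":["steps"]}

```bash
mkdir -p pics; python3 - <<'E'
from cell import *
import cv2,numpy as np
s=state();print(s)
for n in("scene","side"):
    d=snapshot(n);cv2.imwrite(f"pics/{n}0.png",d["img"]);print(n,{k:v for k,v in d.items() if k!="img"})
E
```

```text
{'time_s': 0.0, 'joints': array([68.64466132, 26.8976867 , -2.78451297, 87.87575987,  1.37815905,
       65.373574  , -4.71652443]), 'joint_vel': array([ 0.03667004,  0.02195855, -0.05885917, -0.01095134,  0.02004473,
        0.02778705, -0.08170282]), 'effort': array([ 8.16329532e-06, -5.10302532e+01, -4.66695498e-02, -2.37710720e+01,
        1.06170407e-02,  7.56974303e-03,  1.81610567e-07]), 'position': array([ 0.22735688, -0.63492517,  0.23024188]), 'ee_rot': array([ 1.79998323e+02,  1.13589091e-01, -7.03006575e+01]), 'wrist_force': array([ 0.33683463, -0.22809717, -0.84416541]), 'ft_torque': array([ 0.0433116 ,  0.03740984, -0.00214338]), 'opening': 0.08549763647311187}
scene {'vfov': 55.423721706016835, 'cx': 279.3753756004861, 'cy': 209.70043911148812, 'k1': -0.002123940999527315, 'rvec': array([ 1.20992343, -2.04762629,  1.10421502]), 'tvec': array([0.29967456, 0.33554391, 0.47932384])}
side {'vfov': 45.955880885170316, 'cx': 282.0950864147365, 'cy': 216.02043397305167, 'k1': -0.14809166219106015, 'rvec': array([ 0.42699876, -2.54976511,  1.49585398]), 'tvec': array([0.57567185, 0.15988624, 1.29020879])}
```

View pics/scene0.png

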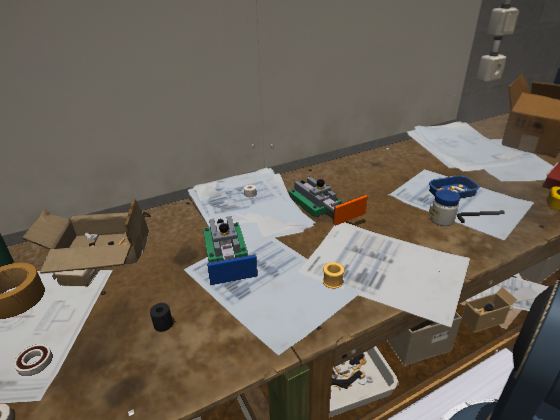

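View pics/side0.png

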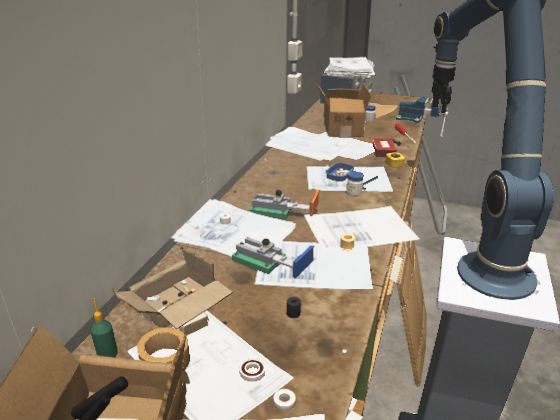

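The scene view shows the blue plate at about (232,270), with its knob at (223,228). The orange stop is at (345,205), the brass bush at (333,275), the dark roller at (161,316), the jar at (444,208) and the pale roller at (250,190). The side view agrees: blue plate at (303,261), knob at (265,243).

```bash
cat > h.py <<'E'
import cv2,numpy as np
def cam(d):
    f=210/np.tan(np.radians(d["vfov"]/2));K=np.array([[f,0,d["cx"]],[0,f,d["cy"]],[0,0,1.]])
    R=cv2.Rodrigues(d["rvec"])[0];return K,np.array([d["k1"],0,0,0,0]),R,d["tvec"]
def ray(d,p):
    K,D,R,t=cam(d);u=cv2.undistortPoints(np.array([[p]],float),K,D)[0,0]
    return -R.T@t,R.T@np.array([u[0],u[1],1])
def onz(d,p,z):
    c,r=ray(d,p);return c+r*(z-c[2])/r[2]
def tri(ds,ps):
    A=np.zeros((3,3));b=np.zeros(3)
    for d,p in zip(ds,ps):
        c,r=ray(d,p);r/=np.linalg.norm(r);M=np.eye(3)-np.outer(r,r);A+=M;b+=M@c
    return np.linalg.solve(A,b)
def proj(d,X):
    K,D,R,t=cam(d);return cv2.projectPoints(np.array([X],float),d["rvec"],d["tvec"],K,D)[0][0,0]
def quad(d,roi,lo,hi):
    h=cv2.cvtColor(d["img"],cv2.COLOR_BGR2HSV);m=cv2.inRange(h,lo,hi)
    k=np.zeros_like(m);x0,y0,x1,y1=roi;k[y0:y1,x0:x1]=m[y0:y1,x0:x1]
    c=max(cv2.findContours(k,0,2)[0],key=cv2.contourArea);hull=cv2.convexHull(c)
    return cv2.contourArea(c),cv2.approxPolyDP(hull,2.0,True)[:,0]
E
python3 - <<'E'
from cell import *
from h import *
np.set_printoptions(precision=4,suppress=True)
S,T=snapshot("scene"),snapshot("side")
for d in(S,T):print("cam",ray(d,(280,210))[0])
for nm,d,roi,lo,hi in(("blueS",S,(190,235,275,295),(105,120,40),(125,255,255)),("blueT",T,(285,240,320,285),(105,120,40),(125,255,255)),
 ("orS",S,(320,185,380,235),(3,150,80),(16,255,255))):
    a,q=quad(d,roi,lo,hi);print(nm,a)
    for p in q:print(p,onz(d,p,.074)[:2],onz(d,p,.024)[:2])
for n,p,z in(("bush",(333,265),.035),("dark",(161,307),.038),("jar",(446,197),.07),("pale",(250,187),.038),("knob",(223,223),.075)):print(n,onz(S,p,z))
print("knobT",onz(T,(265,240),.075))
big=np.hstack([cv2.resize(S["img"][200:310,130:350],None,fx=2.5,fy=2.5),cv2.resize(T["img"][220:290,225:315],None,fx=2.5,fy=2.5)[:275] if 0 else np.zeros((275,10,3),np.uint8)])
t=cv2.resize(T["img"][200:310,220:440],None,fx=2.5,fy=2.5)
cv2.imwrite("pics/c1.png",np.vstack([big[:,:550],t]))
E
```

```text
cam [-0.0631  0.3581  0.5477]
cam [0.2184 1.1786 0.7647]
blueS 984.5
[255 255] [0.4825 0.1323] [0.5401 0.1084]
[255 276] [0.4296 0.1571] [0.4816 0.1359]
[210 283] [0.4519 0.2323] [0.5062 0.219 ]
[208 263] [0.5044 0.2173] [0.5643 0.2025]
blueT 238.5
[312 246] [0.4819 0.1338] [0.501  0.0582]
[311 261] [0.4658 0.2003] [0.4837 0.1295]
[295 277] [0.4832 0.2766] [0.5024 0.2112]
[294 262] [0.504  0.2184] [0.5246 0.1489]
orS 583.5
[367 196] [ 0.549  -0.1844] [ 0.6136 -0.2417]
[365 214] [ 0.491  -0.1329] [ 0.5495 -0.1847]
[334 224] [ 0.4931 -0.0539] [ 0.5518 -0.0974]
[335 206] [ 0.5502 -0.0961] [ 0.6149 -0.144 ]
bush [ 0.4234 -0.0057  0.035 ]
dark [0.4757 0.3178 0.038 ]
jar [ 0.4595 -0.3412  0.07  ]
pale [0.7859 0.0067 0.038 ]
knob [0.6117 0.146  0.075 ]
knobT [0.6055 0.1486 0.075 ]
```

View pics/c1.png

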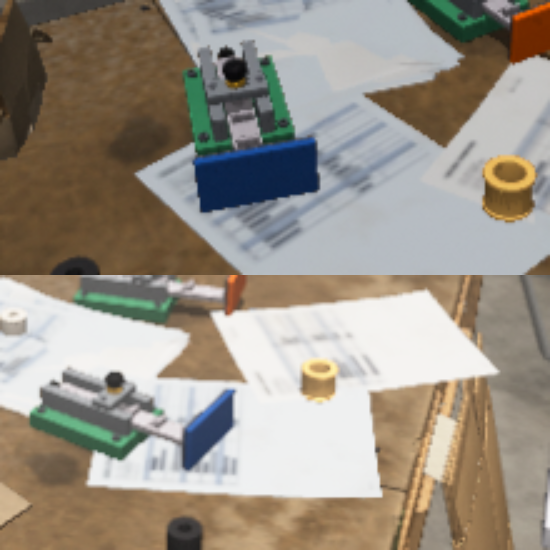

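The blue face centre is at about (0.493, 0.176), push yaw about −15°. The knob direction agrees with this, and the plate width measures 88 mm against the true 92. I'll travel in an arc at z=0.23 with the fingers shut and tool y along the push direction (yaw 75°).

```bash
cat > g.py <<'E'
import sys
from cell import *
import numpy as np
from scipy.spatial.transform import Rotation as Ro
v=list(map(float,sys.argv[1:]))
s=state();R=Ro.from_euler("xyz",s["ee_rot"],degrees=True);G=Ro.from_euler("xyz",[180,0,v[3]],degrees=True)
np.set_printoptions(precision=4,suppress=True)
print("t",s["time_s"],s["position"],s["ee_rot"],"F",s["wrist_force"],"op",s["opening"])
print("d",R.inv().apply(np.array(v[:3])-s["position"]),(R.inv()*G).as_rotvec())
E
python3 g.py .43 -.38 .23 -34
```

```text
t 0.2 [ 0.2274 -0.6352  0.2306] [179.9982   0.0677 -70.3022] F [ 0.0251 -0.3023  0.8286] op 0.08528437216514057
d [-0.172  -0.2767  0.0008] [-0.0003  0.0012 -0.6336]
```

Request:
step_arm([
  [[-0.021, -0.035, 0, 0, 0, -0.08, 0], [-0.043, -0.07, 0, 0, 0, -0.16, 0], [-0.065, -0.104, 0, 0, 0, -0.24, 0], [-0.086, -0.138, 0, 0, 0, -0.32, 0], [-0.108, -0.173, 0, 0, 0, -0.4, 0], [-0.13, -0.208, 0, 0, 0, -0.48, 0], [-0.151, -0.243, 0, 0, 0, -0.56, 0], [-0.172, -0.277, 0, 0, 0, -0.634, 0]],
])

```text
time_s: 0.87
position: [0.4312, -0.378, 0.231]
ee_rot: [-180.0, 0.0, -33.7]
wrist_force: [0.1, 0.6, 0.1]
opening: -0.0003
```

```bash
python3 g.py .49 -.08 .23 8
```

```text
t 0.8667 [ 0.4312 -0.378   0.231 ] [-179.9675    0.0425  -33.7447] F [0.0721 0.5954 0.0897] op -0.00028097964886469477
d [-0.1166 -0.2805  0.0012] [-0.0008  0.0005 -0.7286]
```

Request:
step_arm([
  [[-0.015, -0.035, 0, 0, 0, -0.09, 0], [-0.029, -0.07, 0, 0, 0, -0.18, 0], [-0.044, -0.105, 0, 0, 0, -0.27, 0], [-0.058, -0.14, 0, 0, 0, -0.36, 0], [-0.073, -0.175, 0, 0, 0, -0.45, 0], [-0.087, -0.21, 0, 0, 0, -0.54, 0], [-0.102, -0.245, 0, 0, 0, -0.63, 0], [-0.117, -0.28, 0, 0, 0, -0.729, 0]],
])

```text
time_s: 1.53
position: [0.4893, -0.0785, 0.2314]
ee_rot: [-180.0, -0.0, 8.3]
wrist_force: [-0.7, 0.4, 0.8]
opening: -0.0001
```

```bash
python3 g.py .453 .187 .2 55
```

```text
t 1.5333 [ 0.4893 -0.0785  0.2314] [-179.9736   -0.0046    8.2641] F [-0.6616  0.3636  0.8022] op -0.00010715037405554855
d [ 0.0022 -0.2679  0.0315] [-0.0004 -0.0003 -0.8157]
```

Request:
step_arm([
  [[0, -0.034, 0.004, 0, 0, -0.1, 0], [0, -0.067, 0.008, 0, 0, -0.2, 0], [0, -0.1, 0.012, 0, 0, -0.3, 0], [0.001, -0.134, 0.016, 0, 0, -0.4, 0], [0.001, -0.167, 0.02, 0, 0, -0.5, 0], [0.001, -0.2, 0.024, 0, 0, -0.6, 0], [0.002, -0.234, 0.028, 0, 0, -0.71, 0], [0.002, -0.268, 0.031, 0, 0, -0.816, 0]],
])

```text
time_s: 2.2
position: [0.4524, 0.1882, 0.2003]
ee_rot: [180.0, -0.0, 55.3]
wrist_force: [0.4, 0.4, -0.4]
opening: -0.0001
```

```bash
python3 g.py .448 .188 .1 75; python3 -c "
from cell import *;import cv2
cv2.imwrite('pics/w1.png',snapshot('wrist')['img'])"
```

```text
t 2.2 [0.4524 0.1882 0.2003] [179.9897  -0.0106  55.2895] F [ 0.4274  0.3688 -0.4323] op -9.938144734487545e-05
d [-0.0027 -0.0035  0.1003] [ 0.0002 -0.0002 -0.344 ]
```

View pics/w1.png

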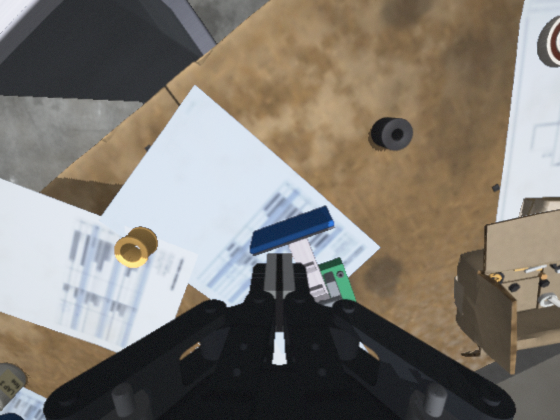

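The wrist view shows the blue plate's top edge running from (252,243) to (333,218), with the front face towards the picture's top. I'll measure it from here.

```bash
python3 - <<'E'
from cell import *
from h import *
np.set_printoptions(precision=4,suppress=True)
d=snapshot("wrist");print("cam",ray(d,(280,210))[0])
a,q=quad(d,(230,190,350,265),(105,120,20),(125,255,255));print(a)
for p in q:print(p,onz(d,p,.074)[:2],onz(d,p,.024)[:2])
c=np.array([.493,.176]);u=np.array([.966,-.259]);v=np.array([.259,.966])
for e in(-.046,.046):
  for z in(.074,.024):print(e,z,proj(d,[*(c+e*v),z]))
print("dark",onz(d,(398,133),.038),"bush",onz(d,(131,248),.035))
cv2.imwrite("pics/w2.png",cv2.resize(d["img"][180:290,210:370],None,fx=4,fy=4))
E
```

```text
cam [0.3801 0.2413 0.3441]
1650.5
[326 228] [0.4999 0.2189] [0.5221 0.2148]
[323 233] [0.5029 0.2136] [0.5256 0.2085]
[246 259] [0.483  0.1319] [0.5021 0.1117]
[243 255] [0.4775 0.1321] [0.4956 0.1119]
[248 237] [0.464  0.1484] [0.4795 0.1312]
[319 213] [0.4823 0.2215] [0.5013 0.2178]
-0.046 0.074 [244.6054 257.7979]
-0.046 0.024 [249.0388 237.8535]
0.046 0.074 [329.8253 231.0175]
0.046 0.024 [322.5576 214.2408]
dark [0.4672 0.3321 0.038 ] bush [0.41   0.0118 0.035 ]
```

View pics/w2.png

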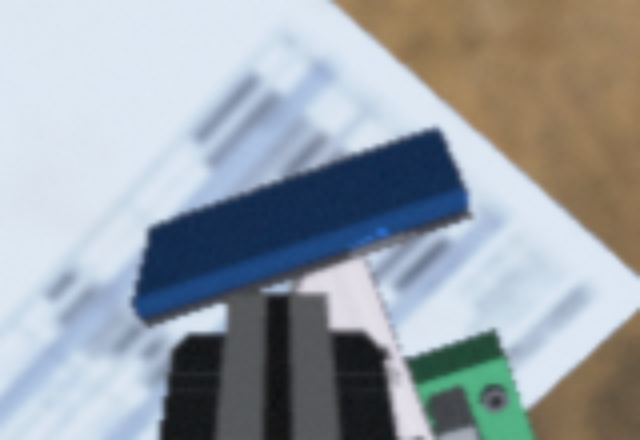

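Near view: front face centre about (0.490, 0.1755), push yaw about −14.5°. That is consistent with the scene view to within about 4 mm. Next I go to 45 mm before the face at z=0.05; contact will show in the force.

```bash
python3 g.py .4464 .1868 .05 75.5
```

```text
t 2.3 [0.4508 0.193  0.2007] [-179.8315   -0.1914   55.6521] F [-0.155   0.8057 -0.0974] op 8.696728362108993e-05
d [-0.0081  0.0003  0.1507] [-0.0023 -0.0038 -0.3464]
```

Request:
step_arm([
  [[-0.004, 0, 0.02, 0, 0, -0.1, 0], [-0.008, 0, 0.04, 0, 0, -0.2, 0], [-0.008, 0, 0.065, 0, 0, -0.3, 0], [-0.008, 0, 0.09, 0, 0, -0.346, 0], [-0.008, 0, 0.115, 0, 0, -0.346, 0], [-0.008, 0, 0.14, 0, 0, -0.346, 0], [-0.008, 0, 0.15, 0, 0, -0.346, 0], [-0.008, 0, 0.15, 0, 0, -0.346, 0]],
])

```text
time_s: 2.97
position: [0.4448, 0.1858, 0.0487]
ee_rot: [-179.7, -0.1, 75.4]
wrist_force: [-0.7, 0.3, 0.8]
opening: -0.0003
```

```bash
python3 g.py .4638 .1823 .05 75.5; python3 -c "
from cell import *;import cv2,numpy as np
a=snapshot('scene')['img'][180:330,150:350];b=snapshot('side')['img'][200:300,240:373]
cv2.imwrite('pics/c3.png',np.hstack([cv2.resize(a,(400,300)),cv2.resize(b,(400,300))]))"
```

```text
t 2.9667 [0.4448 0.1858 0.0487] [-179.69     -0.0621   75.445 ] F [-0.6793  0.2972  0.7666] op -0.0003472844652159909
d [ 0.0014  0.0192 -0.0014] [-0.0054 -0.0011 -0.001 ]
```

View pics/c3.png

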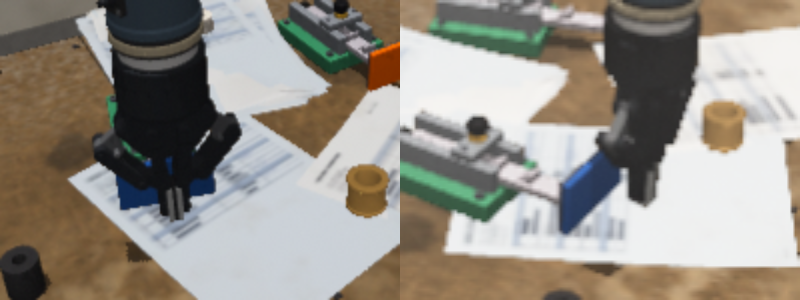

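The shut fingers stand free in front of the blue plate and nothing else is near. Approaching slowly.

Request:
step_arm([
  [[0, 0.01, 0, 0, 0, 0, 0], [0, 0.018, 0, 0, 0, 0, 0], [0, 0.022, 0, 0, 0, 0, 0], [0, 0.025, 0, 0, 0, 0, 0], [0, 0.028, 0, 0, 0, 0, 0], [0, 0.03, 0, 0, 0, 0, 0], [0, 0.03, 0, 0, 0, 0, 0]],
])

```text
time_s: 3.65
position: [0.4761, 0.1796, 0.0513]
ee_rot: [-179.9, -0.3, 75.4]
wrist_force: [0.0, 0.2, 1.0]
opening: -0.0
```

Request:
step_arm([
  [[0, 0.002, 0, 0, 0, 0, 0], [0, 0.003, 0, 0, 0, 0, 0], [0, 0.004, 0, 0, 0, 0, 0], [0, 0.004, 0, 0, 0, 0, 0]],
])

```text
time_s: 3.98
position: [0.4792, 0.1788, 0.0512]
ee_rot: [-179.9, -0.2, 75.5]
wrist_force: [-3.1, 0.5, 1.9]
opening: 0.0002
```

Contact (about 3.1 N, the spring preload). Push in about 34 mm first and check.

Request:
step_arm([
  [[0, 0.006, 0, 0, 0, 0, 0], [0, 0.012, 0, 0, 0, 0, 0], [0, 0.018, 0, 0, 0, 0, 0], [0, 0.023, 0, 0, 0, 0, 0], [0, 0.028, 0, 0, 0, 0, 0], [0, 0.032, 0, 0, 0, 0, 0], [0, 0.034, 0, 0, 0, 0, 0], [0, 0.034, 0, 0, 0, 0, 0]],
])

```text
time_s: 4.65
position: [0.511, 0.1712, 0.0509]
ee_rot: [-179.7, -0.3, 75.5]
wrist_force: [-5.5, 2.2, 2.7]
opening: 0.0001
```

```bash
python3 - <<'E'
from cell import *
from h import *
s=state();p=s["position"];print(s["time_s"],p,s["wrist_force"],(p-[.4792,.1788,.0512])[:2]@[.968,-.25])
T=snapshot("side");S=snapshot("scene")
for d,r in((T,(265,225,330,285)),(S,(190,225,275,300))):
  print(quad(d,r,(105,120,20),(125,255,255)))
a=S['img'][180:330,150:350];b=T['img'][200:300,240:373]
cv2.imwrite('pics/c4.png',np.hstack([cv2.resize(a,(400,300)),cv2.resize(b,(400,300))]))
E
```

```text
4.65 [0.51098573 0.17118614 0.05093436] [-5.48875108  2.21168738  2.6622145 ] 0.03267205438720544
(107.0, array([[291, 250],
       [295, 261],
       [283, 272],
       [283, 257]], dtype=int32))
(673.5, array([[251, 245],
       [251, 265],
       [208, 271],
       [206, 252]], dtype=int32))
```

View pics/c4.png

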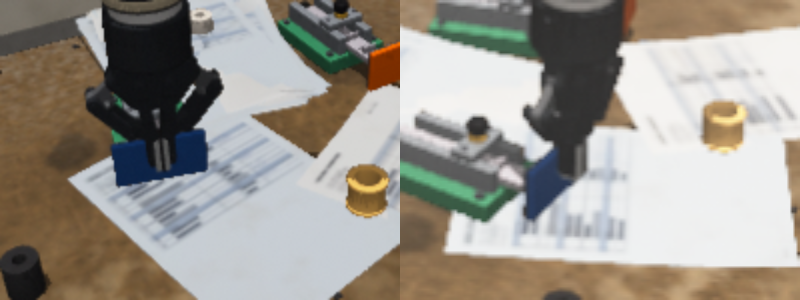

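Travel is about 33 mm with a reaction of about 5.9 N. That matches the spring alone, so the pin is past tooth one. The pictures show the fingers centred on the plate front. I'll add about 6 mm for margin.

Request:
step_arm([
  [[0, 0.002, 0, 0, 0, 0, 0], [0, 0.004, 0, 0, 0, 0, 0], [0, 0.006, 0, 0, 0, 0, 0], [0, 0.006, 0, 0, 0, 0, 0], [0, 0.006, 0, 0, 0, 0, 0]],
])

```text
time_s: 5.17
position: [0.5148, 0.1703, 0.0508]
ee_rot: [-179.6, -0.2, 75.6]
wrist_force: [-6.7, 1.5, 4.2]
opening: 0.0002
```

Request:
step_arm([
  [[0, 0.002, 0, 0, 0, 0, 0], [0, 0.004, 0, 0, 0, 0, 0], [0, 0.004, 0, 0, 0, 0, 0], [0, 0.004, 0, 0, 0, 0, 0]],
])

```text
time_s: 5.5
position: [0.5171, 0.1698, 0.0508]
ee_rot: [-179.4, -0.1, 75.6]
wrist_force: [-6.1, 0.5, 5.2]
opening: -0.0003
```

Travel is about 39 mm, inside the 34–53 mm window, with a reaction of about 6.1 N. Letting go straight back.

Request:
step_arm([
  [[0, -0.008, 0, 0, 0, 0, 0], [0, -0.016, 0, 0, 0, 0, 0], [0, -0.025, 0, 0, 0, 0, 0], [0, -0.035, 0, 0, 0, 0, 0], [0, -0.045, 0, 0, 0, 0, 0], [0, -0.055, 0, 0, 0, 0, 0], [0, -0.06, 0, 0, 0, 0, 0], [0, -0.06, 0, 0, 0, 0, 0]],
])

```text
time_s: 6.17
position: [0.4576, 0.185, 0.0515]
ee_rot: [-179.4, -0.1, 75.7]
wrist_force: [-0.7, -0.2, 0.1]
opening: -0.0005
```

Request:
step_arm([
  [[0, 0, -0.03, 0, 0, 0, 0], [0, 0, -0.06, 0, 0, 0, 0], [0, 0, -0.09, 0, 0, 0, 0], [0, 0, -0.12, 0, 0, 0, 0], [0, 0, -0.15, 0, 0, 0, 0], [0, 0, -0.18, 0, 0, 0, 0], [0, 0, -0.18, 0, 0, 0, 0], [0, 0, -0.18, 0, 0, 0, 0]],
])

```text
time_s: 6.83
position: [0.4607, 0.1845, 0.2331]
ee_rot: [-179.7, -0.2, 75.7]
wrist_force: [-0.6, -0.3, -1.3]
opening: -0.0001
```

```bash
python3 - <<'E'
from cell import *
from h import *
np.set_printoptions(precision=4,suppress=True)
s=state();print(s["time_s"],s["position"],s["wrist_force"])
T=snapshot("side");S=snapshot("scene")
q=quad(T,(265,225,330,285),(105,120,40),(125,255,255))[1]
for p in q:print("T",p,onz(T,p,.074)[:2],onz(T,p,.024)[:2])
q=quad(S,(190,225,275,300),(105,120,40),(125,255,255))[1]
for p in q:print("S",p,onz(S,p,.074)[:2],onz(S,p,.024)[:2])
a=S['img'][180:330,150:350];b=T['img'][200:300,240:373]
cv2.imwrite('pics/c5.png',np.hstack([cv2.resize(a,(400,300)),cv2.resize(b,(400,300))]))
E
```

```text
6.8333 [0.4607 0.1845 0.2331] [-0.5874 -0.3287 -1.2982]
T [302 243] [0.5104 0.1286] [0.5315 0.0526]
T [295 263] [0.5004 0.2217] [0.5208 0.1524]
T [284 273] [0.5126 0.27  ] [0.5338 0.2042]
T [284 258] [0.5326 0.21  ] [0.5553 0.1399]
S [252 247] [0.5075 0.1269] [0.5678 0.1025]
S [253 266] [0.4557 0.1488] [0.5104 0.1267]
S [209 274] [0.4748 0.226 ] [0.5316 0.212 ]
S [207 253] [0.5334 0.2091] [0.5964 0.1934]
```

View pics/c5.png

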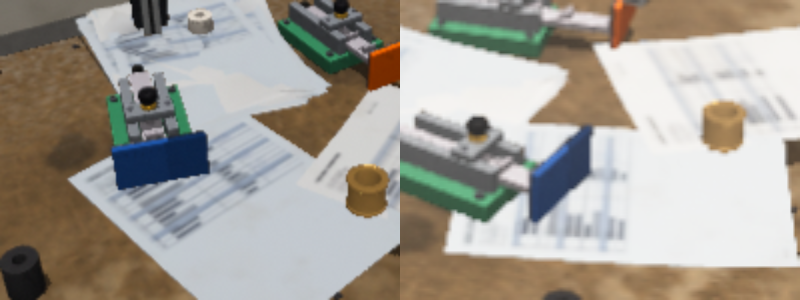

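The pictures show the blue plate held back by about 28–30 mm, with its knob down. The orange plate, bush and dark roller look unchanged. Handing in.

```bash
python3 -c "
from cell import *
print(hand_in())"
```

```text
the job is handed in; nothing more can be done
None
```

I set the blue stop to its middle notch and handed the job in at about 7 s of robot time; the hand-in gave no verdict. I pushed the front of the blue plate in with shut fingertips to about 39 mm, by the arm's position. Then I backed straight off, and the slide sprang back and was caught.

**Push:** at about 33 mm the reaction was about 5.9 N. That is the spring force alone, so the pin had cleared the first tooth. I stayed well short of the 55 mm limit.

**Final check:** both cameras show the plate resting 28–30 mm in from home, with the knob down and the arm clear. The orange stop, brass bush and both rollers look unmoved. The jar lay outside the last crops, but the arm's only pass near it was at z = 0.23 m, well above its 70 mm height.

**What disagreed:** the two estimates of the plate's front face differed by about 4 mm. I settled this by feeling for contact.

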